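# Shut the table stove's canister lid and lock its two-stage lever

### The arm

A 7-joint arm with a two-finger parallel gripper is mounted at the origin on the work surface. World frame = base frame: x ahead of the robot, y to its left, z up, the work surface at z = 0. Lengths are in mm, angles in rad, forces in N, time in s.
With the tool pointing down it reaches from about 400 to 875 mm from the base axis. Payload 19.3 kg.
Tool frame: the origin (TCP) lies at the very end of the fingers, on their centre line; the grasp point (between the pads) lies 19 mm behind it (grip_point_offset is the z of the grasp point in the tool frame, in mm); z points along the fingers, x is the direction in which the jaws open and shut, and the axes are right-handed (so a half turn about z gives the same grasp; the last joint's range is limited). The gripper opens to 85 mm and grips with 20 to 120 N. Pads are 22 mm wide; open, the fingers measure 114 mm over their backs; the gripper's body (76 mm by 85 mm) begins 54 mm behind the grasp point. The pads swing forward as they close: fully open they stand 13 mm farther back than shut.
Start: joints at [1.184, 0.521, -0.036, 1.599, 0.021, 1.021, -0.113], TCP at [194.677, -593.899, 231.291] pointing down, gripper open.
Joint ranges: [-2.91, 2.91], [-0.3, 2.13], [-1.5, 1.42], [0.17, 2.43], [-1.26, 4.41], [0.16, 1.93], [-2.52, 2.52]. Speed limits (rad/s): [1.89, 1.89, 2.39, 2.39, 3.01, 3.01, 3.01].

### API

Orientations are given as a 3x3 rotation matrix whose columns are the frame's x, y, z axes.
In Python, from workcell import movep, movel, goto_joints, open_gripper, clamp, wait, inverse_kinematics, read_state, camera, PlanningError, finish_job, grip_point_offset gives the robot as it stands. Calls block until the motion is done:
- movep(position, orientation): joint-space move of the TCP to a pose.
- movel(position, frame=None, max_speed=150, guard=None): straight line of the TCP; frame=None keeps the orientation; max_speed is the mean speed in mm/s. With guard (N) it stops when the force on the tool has changed by that much, and returns True; else False.
- goto_joints(angles): joint-space move.
- open_gripper() and clamp(): open the fingers fully, or close them until they stop; the grip force is fixed at half the most.
- wait(seconds).
- inverse_kinematics(position, orientation): joint angles nearest the present ones, or None.
- read_state(): the state.
- camera(name): name is "side" or "top" or "wrist"; returns a dict with "image" (384x512x3 uint8, blue, green, red), "range_z" (384x512 float32, mm along the optical axis (not along the pixel's ray), 0 where there is no reading), "fx", "fy", "cx", "cy" (pixels), "dist_coeffs" ([k1, k2, p1, p2, k3] as OpenCV has them; the pictures are not rectified), "cam_to_world" (4x4, takes a point from camera to world coordinates). Camera axes: x right, y up, looking along -z (the intrinsics and any distortion apply to the point x, -y, -z); pixel columns grow to the right and rows downward; lengths in mm; the calibration is good to about 2 mm. A picture is of the moment at which its call begins.
A pose or a line that the arm cannot do raises PlanningError and nothing moves.
- finish_job(): hands the job in, once; it reports no verdict.
The state is a dict: "time": time; "qpos": joint angles; "qvel": joint speeds; "joint_efforts": joint torques, N m; "eef_pos": TCP position; "tool_rot": TCP orientation; "ft_force": force on the tool from outside, world axes, zero at the start; "torque": the same for the moment, N m; "finger_gap": finger opening in mm.
Only numpy, scipy, OpenCV 4.12 (cv2) and the standard library are available. Lean on these libraries where they do the work, as an engineer would, in place of code of your own. Each camera call takes 0.05 s, during which the arm holds its last target. There are 200 camera calls.

### The job

Get the table stove ready for dinner: push the green lid of its canister bay fully shut, and then push the red locking lever along its slot towards the lid side, on past the half-way click, all the way to its end stop, and leave it there. Only push with the fingertips or the outside of the fingers: pick nothing up, and leave the blue mug, the spare canister and the pepper mill standing where they are.

Things in the scene. Friction and masses are not known exactly. Their poses are not given: they have to be found in the camera images.
- stove: Grey cassette stove fixed to the table, 280 (x) x 340 (y) x 90 high (this list is in mm). Origin: centre of its underside. x points from its front (lever, black knob) to its back, y to the burner side, z up; the canister bay with its green lid is along the -y side. Flat top at z = 90. Burner and pan supports, within 85 of (30, 60), rise to 108; else only the lever and open lid stand above 90.
- lever_top (a point): Centre of the top of the red lever, an upright tab 26 (stove x) x 10 (stove y) that stands 29 above the stove top (its top at z = 119). At joint 0 it is at stove (-112, 70), and it moves in a straight line in the stove's -y direction to (-112, 10) at the end stop. The stove top around it is flat: free from y = -60 to 165 and from x = -135 to -65. White, yellow and green marks beside the slot show off, half-way and end.
- lever (a joint): Travel of the red lever in m: 0 = off (start, within 3 mm), 0.030 = half-way detent (first click), 0.060 = locked, at the hard end stop. A sprung plunger resists it before each of two crests, at 0.015 and 0.046, and snaps it on behind them; let go between crests it rests within about 3 mm of 0.002, 0.030 or 0.059. Pushing over a crest takes up to about 8 N, and it does not spring on from the half-way click to the end.
- lid_edge (a point): Middle of the free edge of the green lid, on its upper face. The lid is a plate 214 (stove x) x 100 (stove y) x 6 thick; the free edge runs along stove x and is 100 from the hinge. Shut, this point is at stove (27.5, -65, 90).
- lid_hinge (a point): Middle of the lid's hinged edge, on its upper face: stove (27.5, -165, 90) when shut. The hinge axis itself runs along stove x, 6 lower, at the stove's outer -y edge.
- lid (a joint): Opening angle of the green lid in rad: 0 = shut and flush with the stove top, positive = free edge raised, so that it stands over the bay (starts 0.5 to 0.95). A stiff hinge: it stays where it is left, and must be pushed down all the way; under 4 N at the free edge moves it.
- mug: Loose blue mug, 78 across, 90 high, with a handle. Origin: centre of its underside. Stands beside the stove; leave it alone.
- canister: Loose spare gas canister standing upright, white with a blue band and red cap, 66 across, 184 high. Origin: centre of its underside. Leave it alone.
- mill: Loose dark wooden pepper mill, 52 across, 134 high. Origin: centre of its underside. Leave it alone.

How it is judged (in metres and radians):
On the way, in this order (a step that is already met when the one before it is completed fails the run):
1. the lid is pushed shut while the lever is still off (value of joint lid below 0.05 rad and value of joint lever below 0.015 m), for 0.2 s.
2. the lever is at its end stop (value of joint lever above 0.056 m), for 0.2 s.
At the end, for the whole second after the job is handed in: The lid is shut (within 0.05 rad), the lever rests at its end stop (within 4 mm of 0.060), and the mug, canister and mill are within 30 mm of where they started (value of joint lid below 0.05 rad and value of joint lever above 0.056 m and velocity of joint lever between -0.01 and 0.01 m/s and distance of each of mug, canister, mill from where it was at the start of the episode below 0.03 m); the robot touches nothing.
It fails at once if the mug is shoved, lifted or carried (moved over 30 mm) (distance of mug from where it was at the start of the episode above 0.03 m).
It fails at once if the spare canister is shoved, lifted or carried (moved over 30 mm) (distance of canister from where it was at the start of the episode above 0.03 m).
It fails at once if the pepper mill is shoved, lifted or carried (moved over 30 mm) (distance of mill from where it was at the start of the episode above 0.03 m).
It also fails if it takes over 46 s, if anything falls off the work surface, if the arm or the gripper's body presses on something with over 40 N, if the wrist force passes 120 N, or if a joint passes its speed limit or range.

## Working session

There is one attempt and no reset: what is moved stays moved. The work goes in short steps, each a Python script; the robot and the scene stay as the last script left them, time stands still between calls to the robot, and variables do not carry over. Pictures are saved under pics/ and viewed, about 8 in all and at most 12, crops included, and the job is handed in when it is done.

```bash
mkdir -p pics && cat > h.py <<'E'
import numpy as np, cv2
from workcell import *
def cloud(c):
    d=c["range_z"]; h,w=d.shape
    K=np.array([[c["fx"],0,c["cx"]],[0,c["fy"],c["cy"]],[0,0,1]])
    v,u=np.mgrid[0:h,0:w]
    n=cv2.undistortPoints(np.stack([u,v],-1).reshape(-1,1,2).astype(np.float64),K,np.array(c["dist_coeffs"])).reshape(h,w,2)
    P=np.stack([n[...,0]*d,-n[...,1]*d,-d],-1)
    T=np.array(c["cam_to_world"]); W=P@T[:3,:3].T+T[:3,3]
    W[d<=0]=np.nan
    return W
E
python3 - <<'E'
from h import *
import pickle
cs={n:camera(n) for n in("top","side")}
pickle.dump(cs,open("c0.pkl","wb"))
cv2.imwrite("pics/a.png",np.vstack([cs["top"]["image"],cs["side"]["image"]])[:, :])
im=np.hstack([cs["top"]["image"],cs["side"]["image"]]); cv2.imwrite("pics/a.png",cv2.resize(im,(800,300)))
cv2.imwrite("pics/top.png",cs["top"]["image"]);cv2.imwrite("pics/side.png",cs["side"]["image"])
for n,c in cs.items(): print(n,np.array(c["cam_to_world"]).round(2),c["fx"],c["dist_coeffs"],(c["range_z"]>0).mean())
print(read_state())
E
```

```text
top [[-0.00000e+00  9.90000e-01 -1.20000e-01  4.75100e+02]
 [-1.00000e+00 -0.00000e+00  2.00000e-02  5.14700e+01]
 [ 2.00000e-02  1.20000e-01  9.90000e-01  1.27535e+03]
 [ 0.00000e+00  0.00000e+00  0.00000e+00  1.00000e+00]] 444.82202194536984 [-0.13128886  0.          0.          0.          0.        ] 0.9957224527994791
side [[ 1.0000e+00  5.0000e-02 -8.0000e-02  5.2331e+02]
 [-9.0000e-02  6.6000e-01 -7.5000e-01 -8.1256e+02]
 [ 1.0000e-02  7.5000e-01  6.6000e-01  8.2145e+02]
 [ 0.0000e+00  0.0000e+00  0.0000e+00  1.0000e+00]] 469.158554454116 [-0.04266049  0.          0.          0.          0.        ] 0.9960835774739584
{'time': 0.1, 'qpos': array([ 1.18379111,  0.52191315, -0.03632719,  1.59993526,  0.02119234,
        1.02111022, -0.11279279]), 'qvel': array([-0.00013419, -0.00197424, -0.00050373, -0.00089885,  0.00196335,
        0.00034753, -0.00147639]), 'joint_efforts': array([ 3.41355626e-03, -9.28492141e+01,  1.98416948e+00, -3.70533478e+01,
        1.81754533e-02,  5.35985208e-03,  6.30349746e-05]), 'eef_pos': array([ 194.58566472, -593.62611695,  230.81463427]), 'tool_rot': array([[ 3.11524323e-01, -9.50238109e-01, -3.64301771e-04],
       [-9.50237674e-01, -3.11524530e-01,  9.11195171e-04],
       [-9.79341314e-04,  6.23138093e-05, -9.99999519e-01]]), 'ft_force': array([-0.32395071, -0.3903473 , -0.62654979]), 'torque': array([-0.04853647,  0.0086282 , -0.01922794]), 'finger_gap': 85.43811505025617}
```

View pics/top.png

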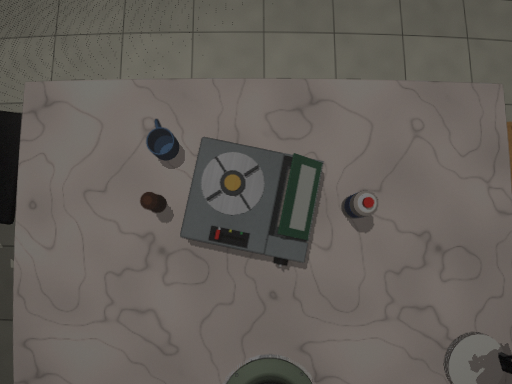

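View pics/side.png

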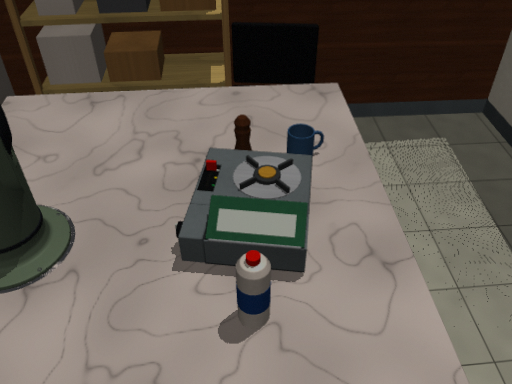

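The top view shows the stove centred near (250,200), the red lever at (218,233) by the white mark, the raised green lid at (300,197), the canister at (362,204), the mug at (163,143) and the mill at (153,202). The side view agrees: lid at (258,222) and lever at (211,166).

```bash
cat > est.py <<'E'
from h import *
import pickle
cs=pickle.load(open("c0.pkl","rb"))
for n,c in cs.items():
    W=cloud(c); hsv=cv2.cvtColor(c["image"],cv2.COLOR_BGR2HSV); H,S,V=cv2.split(hsv)
    near=(abs(W[...,0]-560)<260)&(abs(W[...,1]-60)<330)
    tab=near&(abs(W[...,2])<12); print(n,"table z",np.nanmedian(W[tab][:,2]))
    m=((abs(W[...,2]-90)<9)&near).astype(np.uint8)
    nl,L,st,ce=cv2.connectedComponentsWithStats(m); k=1+np.argmax(st[1:,4])
    p=W[L==k]; r=cv2.minAreaRect(p[:,:2].astype(np.float32)); print("top face",p[:,2].mean().round(1),r,len(p))
    print(" corners",cv2.boxPoints(r).round(0).tolist())
    g=(H>60)&(H<95)&(S>90)&near&(W[...,2]>50)
    p=W[g]; print("lid n",len(p),"z",np.percentile(p[:,2],[1,50,99]))
    # white label also belongs to plate: fill
    hull=cv2.convexHull(np.argwhere(g)[:,::-1].astype(np.int32)); gm=np.zeros(g.shape,np.uint8); 
    ce=p.mean(0); u,s,vt=np.linalg.svd(p-ce,full_matrices=False); 
    nrm=vt[2]*np.sign(vt[2][2]); print(" lid centre",ce.round(1),"normal",nrm.round(3),"tilt",np.arccos(nrm[2]).round(3),"az of long",vt[0].round(3), "rms",s[2]/len(p)**.5)
    for q in (vt[0],vt[1]): print("  ext",np.percentile((p-ce)@q,[0.5,99.5]).round(1))
    r_=((H<8)|(H>172))&(S>150)&(V>80)&near
    nl,L,st,cc=cv2.connectedComponentsWithStats(r_.astype(np.uint8))
    for k in range(1,nl):
        if st[k,4]>8: p=W[L==k]; print(" red",cc[k].round(0),st[k,4],np.nanmedian(p,0).round(1),"zmax",np.nanmax(p[:,2]).round(1), "topmean",p[p[:,2]>np.nanmax(p[:,2])-6].mean(0).round(1))
    o=((W[...,2]>20)&near).astype(np.uint8); nl,L,st,cc=cv2.connectedComponentsWithStats(o)
    for k in range(1,nl):
        if st[k,4]>60: p=W[L==k]; print(" obj",cc[k].round(0),st[k,4],np.nanpercentile(p,[1,50,99],axis=0).round(0).tolist())
E
python3 est.py
```

```text
top table z -0.5705812736678126
top face 90.0 ((578.0809936523438, 47.33172607421875), (339.4141845703125, 281.14434814453125), 78.14366912841797) 9564
 corners [[406.0, -90.0], [681.0, -148.0], [751.0, 185.0], [475.0, 242.0]]
lid n 410 z [ 88.61597548 133.63368004 143.8254033 ]
 lid centre [546.6 -48.9 128.9] normal [-0.125 -0.33   0.936] tilt 0.361 az of long [-0.959  0.283 -0.028] rms 11.64990677602695
  ext [-139.1   95.6]
  ext [-73.1  84.9]
 red [368. 202.] 81 [ 560.2 -242.1  182.6] zmax 189.5 topmean [ 559.9 -241.8  185.1]
 red [217. 234.] 32 [483.  138.1 118. ] zmax 121.1 topmean [483.6 137.8 118.1]
 obj [161. 141.] 517 [[698.0, 261.0, 22.0], [742.0, 304.0, 69.0], [801.0, 335.0, 94.0]]
 obj [251. 200.] 12574 [[416.0, -125.0, 58.0], [574.0, 53.0, 91.0], [729.0, 223.0, 140.0]]
 obj [360. 205.] 752 [[527.0, -267.0, 25.0], [556.0, -228.0, 161.0], [590.0, -209.0, 186.0]]
 obj [152. 202.] 378 [[547.0, 296.0, 22.0], [568.0, 311.0, 119.0], [593.0, 338.0, 135.0]]
side table z 0.3971353227796044
top face 91.2 ((578.4674072265625, 44.39161682128906), (344.21697998046875, 280.05804443359375), 78.24156951904297) 6767
 corners [[406.0, -96.0], [680.0, -153.0], [751.0, 184.0], [476.0, 241.0]]
lid n 2385 z [ 89.25667855 125.87620623 142.52790615]
 lid centre [580.4 -79.5 117.8] normal [-0.119 -0.482  0.868] tilt 0.52 az of long [ 0.974 -0.228  0.007] rms 7.309575510828149
  ext [-125.9  105.5]
  ext [-53.  81.]
 red [211. 161.] 32 [483.3 134.6 117.9] zmax 122.3 topmean [483.1 134.9 118.8]
 red [253. 256.] 144 [ 560.  -245.2  184.6] zmax 187.3 topmean [ 560.3 -245.3  184.5]
 obj [252. 207.] 15731 [[415.0, -268.0, 25.0], [574.0, -52.0, 92.0], [766.0, 328.0, 180.0]]
```

Stove: centre about (578, 46), yaw about -0.205 rad. That predicts the lever at (483, 137), against a measured (483, 136). The lid's free edge is at z≈142, so it is open about 0.57 rad. Next I close the fingers and push the lid.

```bash
cat >> h.py <<'E'
yaw=-0.2065; cx_,sx_=np.cos(yaw),np.sin(yaw); O=np.array([578.2,46.,0])
def S(x,y,z): return O+np.array([cx_*x-sx_*y, sx_*x+cx_*y, z])
xs=np.array([cx_,sx_,0])
def R(sgn=1): x=sgn*xs; z=np.array([0,0,-1.]); return np.stack([x,np.cross(z,x),z],1)
def rep(t):
    s=read_state(); d=s["eef_pos"]-O; print(t,round(s["time"],2),"stove",np.round([cx_*d[0]+sx_*d[1],-sx_*d[0]+cx_*d[1],d[2]],1),"F",s["ft_force"].round(1),"gap",round(s["finger_gap"],1))
E
python3 - <<'E'
from h import *
import pickle
clamp(); s=read_state()
movel(s["eef_pos"]+[0,0,110]); rep("up")
best=None
for g in(1,-1):
    q=inverse_kinematics(S(20,-95,340),R(g)); print(g,q)
    if q is not None and (best is None or abs(q-s["qpos"]).max()<best[0]): best=(abs(q-s["qpos"]).max(),g)
g=best[1]; open("sgn","w").write(str(g))
movep(S(20,-95,340),R(g)); rep("above")
movel(S(20,-95,165)); rep("pre")
print(movel(S(20,-95,87),max_speed=50,guard=25)); rep("pressed")
movel(S(20,-95,220)); rep("off")
movep(S(-112,100,220),R(g)); rep("lever above")
cs={n:camera(n) for n in("top","side")}; pickle.dump(cs,open("c0.pkl","wb"))
cv2.imwrite("pics/b.png",np.hstack([cv2.resize(cs["side"]["image"][120:290,150:350],None,fx=2,fy=2),cv2.resize(cs["top"]["image"][120:290,160:360],None,fx=2,fy=2)]))
E
python3 est.py | grep -E "lid|red|obj|ext"
```

```text
up 1.75 stove [-244.3 -704.7  340.4] F [-1.   1.1 -0.9] gap 0.3
1 [ 0.44769765  0.41519543 -0.65321544  1.55316244  0.26026389  1.26175648
 -0.4505276 ]
-1 [ 0.7772327   0.62401144 -1.27035678  1.53764813  0.59941757  1.42434819
  2.40683772]
above 4.12 stove [ 20.2 -96.1 339.9] F [ 0.7 -0.2 -0.4] gap -0.0
pre 5.43 stove [ 20.4 -94.9 165.8] F [0.8 0.1 0.1] gap -0.2
True
pressed 6.83 stove [ 20.  -94.9  90. ] F [-4.9  0.2 15.3] gap 0.3
off 7.86 stove [ 19.6 -95.2 219.1] F [ 0.3  0.5 -0.4] gap 0.1
lever above 8.79 stove [-111.1   98.9  219.7] F [ 0.1 -0.6 -0.2] gap -0.0
lid n 964 z [83.7183085  89.32176172 94.85357286]
 lid centre [559.6 -51.8  89.3] normal [-0.    -0.002  1.   ] tilt 0.002 az of long [-0.98  0.2   0.  ] rms 2.401025302041223
  ext [-128.7   95.5]
  ext [-60.  109.2]
 red [368. 202.] 81 [ 560.3 -242.2  182.5] zmax 190.2 topmean [ 560.4 -241.3  185.5]
 obj [161. 141.] 514 [[698.0, 261.0, 21.0], [742.0, 305.0, 69.0], [801.0, 334.0, 93.0]]
 obj [241. 254.] 28855 [[314.0, -116.0, 84.0], [462.0, 63.0, 619.0], [720.0, 299.0, 777.0]]
 obj [360. 205.] 755 [[527.0, -267.0, 24.0], [556.0, -229.0, 161.0], [590.0, -209.0, 186.0]]
lid n 1618 z [87.0272838  90.62719579 93.99606285]
 lid centre [581.4 -68.6  91.7] normal [-0.018 -0.179  0.984] tilt 0.18 az of long [ 0.956 -0.291 -0.036] rms 16.592108296160674
  ext [-146.3  108.7]
  ext [-59.2 155.6]
 red [210. 164.] 88 [481.5 133.  110.5] zmax 121.3 topmean [482.2 134.6 118.5]
 red [253. 257.] 171 [ 559.8 -247.7  184.1] zmax 186.8 topmean [ 560.3 -245.5  184.4]
 obj [205.  52.] 4568 [[438.0, 97.0, 236.0], [489.0, 135.0, 413.0], [541.0, 174.0, 519.0]]
 obj [252. 207.] 15731 [[415.0, -267.0, 25.0], [574.0, -15.0, 91.0], [766.0, 328.0, 180.0]]
```

View pics/b.png

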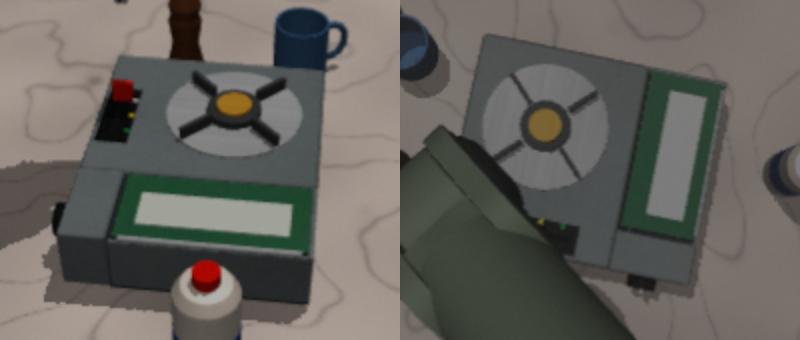

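The lid is now flush (fitted tilt 0.002 rad, z≈90; the side crop shows the green panel level). The lever is still at off, in the side crop at (122,90). Next the lever push.

```bash
python3 - <<'E'
from h import *
import pickle
g=int(open("sgn").read())
print(movel(S(-112,100,99),max_speed=100,guard=20)); rep("down")
print(movel(S(-112,22,99),max_speed=30,guard=25)); rep("pushed")
wait(0.4); rep("hold")
movel(S(-112,50,99),max_speed=80); movel(S(-112,60,220)); rep("off")
movep(S(60,140,330),R(g)); rep("clear")
cs={n:camera(n) for n in("top","side")}; pickle.dump(cs,open("c0.pkl","wb"))
cv2.imwrite("pics/c.png",np.hstack([cv2.resize(cs["side"]["image"][120:290,150:350],None,fx=2,fy=2),cv2.resize(cs["top"]["image"][120:290,160:360],None,fx=2,fy=2)]))
E
python3 est.py | grep -E "lid|red|obj|ext"
```

```text
False
down 10.25 stove [-111.7  100.2   99.5] F [-0.4  0.1  0.3] gap 0.3
True
pushed 12.75 stove [-112.    26.    99.1] F [1.3 3.  2.3] gap -0.4
hold 13.15 stove [-112.    26.    99.1] F [1.7 4.4 3.8] gap -0.2
off 14.56 stove [-112.3   59.6  219.3] F [ 0.6  0.5 -0.8] gap 0.4
clear 15.44 stove [ 59.1 139.8 328.7] F [-0.2  0.4 -0.7] gap -0.3
lid n 627 z [83.70559841 89.19065597 93.89505549]
 lid centre [601.8 -70.9  89.1] normal [ 0.002 -0.001  1.   ] tilt 0.002 az of long [-0.962 -0.273  0.001] rms 2.2596271783968764
  ext [-84.7 120. ]
  ext [-46.8  70.6]
 red [368. 202.] 80 [ 560.2 -241.8  182.7] zmax 187.8 topmean [ 560.3 -242.2  183.9]
 obj [255. 231.] 36584 [[321.0, -114.0, 86.0], [494.0, 40.0, 740.0], [707.0, 221.0, 812.0]]
 obj [360. 205.] 753 [[527.0, -267.0, 23.0], [556.0, -228.0, 161.0], [590.0, -209.0, 185.0]]
 obj [152. 202.] 381 [[547.0, 296.0, 21.0], [568.0, 310.0, 119.0], [593.0, 338.0, 136.0]]
lid n 1640 z [ 86.97857196  90.63728757 416.78825034]
 lid centre [582.9 -66.   96.2] normal [-0.176 -0.647  0.742] tilt 0.735 az of long [-0.977  0.207 -0.052] rms 28.20033946602467
  ext [-105.3  126.3]
  ext [-46.6 415.5]
 red [205. 178.] 69 [468.4  74.8 113.3] zmax 121.6 topmean [471.1  75.7 118.6]
 red [253. 256.] 153 [ 559.8 -246.5  184.3] zmax 187.3 topmean [ 560.2 -245.3  184.3]
 obj [286.  32.] 2436 [[608.0, 132.0, 339.0], [661.0, 156.0, 430.0], [716.0, 182.0, 504.0]]
 obj [252. 207.] 15735 [[415.0, -268.0, 25.0], [574.0, -15.0, 91.0], [766.0, 328.0, 180.0]]
```

View pics/c.png

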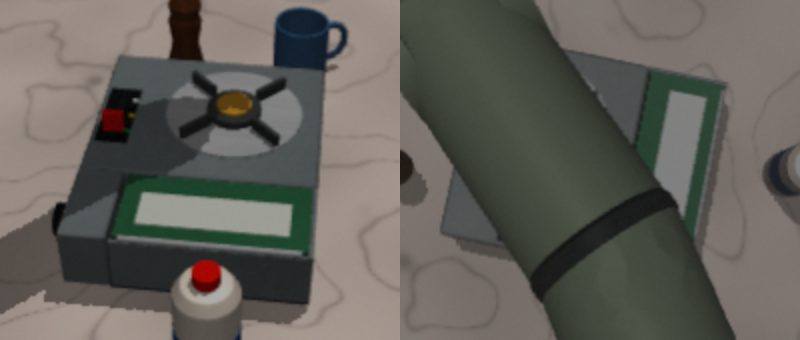

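The lever now stands at the green mark, at (113,120) in the side crop. Its top moved 59.9 mm along the slot, and the fingertip met the hard stop at the predicted y=26. The lid is still flush, and the mug, mill and canister have not moved. The arm is clear, so I am handing in.

```bash
python3 -c "
from h import *
finish_job(); rep('done')"
```

```text
the job is handed in; nothing more can be done
the job is handed in; nothing more can be done
```

I pushed the lid shut and then pushed the lever to its end stop with the closed fingertips. I handed the job in with the arm clear of everything, about 15.5 s into the 46 s allowed; no verdict is reported.

- **Lid:** the press ended at stove z = 90. The top camera then fitted it flush, with a tilt of about 0.002 rad. The side camera's lid fits after closing were unusable because other green surfaces, probably the arm, got into the colour mask. The side pictures do show the lid flush.
- **Lever:** it was still at off once the lid was shut. The push stopped on the force guard at the predicted end-stop position. After I let go, the side camera showed its top had moved 59.9 mm from the start, to the end of the slot. The arm blocked the top camera's view of the lever, so this rests on the side camera alone.
- **Mug, canister and mill:** the canister and mill measured within about 1 mm of their starting positions. In the last top picture the arm hid the mug. It was unmoved in the measurement before the lever push and looks the same in the final side picture.

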